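# Hold a spring clamp open around a glued drawer facing

### The job

A dark facing has just been glued to the front of the upper drawer of the small pine box, left of its knob: pull that drawer all the way out to its stop, then squeeze open the spring clamp with the soft orange pads and lift it off its rail. Finish while holding the clamp squeezed wide open around the top edge of the drawer front in the middle of the facing, one pad outside in front of the facing and one inside the drawer, both pads wholly below the edge and the clamp touching nothing but your fingers, so that I can straighten the facing before the clamp is let go. Do not let the clamp close or press on the drawer, leave the lower drawer shut, the blue clamp clipped on the rail, and the bottle of glue standing where it is.

Things in the scene. Friction and masses are not known exactly. Their poses are not given: they have to be found in the camera images.
- drawer_box: Small pine box, fixed: 160 mm deep, 220 wide, 125 high, with two drawers one above the other, each with a dark round knob in its middle; shut fronts lie flush with the box. Origin: middle of its underside, 68 mm behind the front face. x points from the front into the box (away from the robot), y to the robot's left, z up.
- drawer_box_drawer2 (a joint): Upper drawer: how far it is pulled out along the box's -x, m; 0 shut, 0.09 at its stop. It starts shut or up to 20 mm open, slides with about 1 N of friction and stays where it is left. A few turned feet and an offcut lie fixed in its right half, below its rim.
- drawer_box_drawer1 (a joint): Lower drawer: how far it is pulled out, m; starts shut (0).
- knob (a point): Middle of the upper drawer's round knob, 90 mm above the bench; moves with the drawer, axes as the box. The knob is 22 mm across and stands 24 mm out of the front: from 10 mm before this point (-x) to 14 mm behind it, where the front begins. The box's roof top is 35 mm higher. Pinch it from above, fingers to its left and right.
- facing_edge (a point): Where the clamp goes: top edge of the upper drawer's front, mid-width of the facing, mid-thickness; 113 mm above the bench, 63 mm left of the knob; moves with the drawer; box axes. The front (10 mm pine) and dark facing (outside; 3 mm thick, 58 wide) reach 6.5 mm to either side in x. Inside, the drawer floor is 41 mm below; pulled out, 80 mm is free behind the front, 28 mm to the left wall.
- soft_clamp: Spring clamp, 90 g, black with orange grips and pads; clothes-peg kind: squeezing the handles spreads the jaws. Starts clipped on the rail, jaws down. Origin: pivot pin, then 90 mm above the bench (its hub sits on the rail's edge). Frame of the half with pad a, upright when clipped: x across the jaws from pad a to b, y along the pin and rail, z up. Leans 0.2 rad when squeezed to the stop.
- soft_clamp_jaw (a joint): Opening of the orange clamp, rad: 0 clipped on the rail (pads 12 mm apart), 0.40 at the fully open stop (31 mm apart), -0.25 shut. Sprung shut: squeezing takes 11 N at 0, 16 N at the stop. Grip the handles (20 mm wide) 45 mm above the pivot, closing along x; their tops are 66 mm above it and 58 mm apart over the outsides on the rail; at the stop they are parallel, 32 mm over the outsides.
- soft_clamp_pad_a (a point): Middle of the inner face of pad a, 48 mm below the pivot. Each pad is 16 mm high, 20 mm wide, 6 mm thick, with the jaw arm (6 mm) behind it.
- soft_clamp_pad_b (a point): Middle of the inner face of the other pad, pad b, likewise.
- clamp_rail: Fixed clamp rail: upright pine board 12 mm thick, 210 mm long, its straight top edge 80 mm above the bench, on a foot board 80 x 220 x 15 mm. Origin: middle of the foot's underside, under the board; x across the board, y along it, z up. The two clamps sit astride it 45 mm to either side of its middle, either way round.
- blue_clamp: Blue spring clamp of the same size and shape with bare steel jaws, clipped on the same rail; to be left there. Origin on its pivot pin.
- glue_bottle: Orange bottle of wood glue with a black nozzle, 65 mm across, 216 mm high, standing on the bench to the left of the drawer box. Origin: middle of its underside.
Things that resemble listed ones, but are neither listed nor needed, are in the scene too. There is more than one size of the soft_clamp; the job needs the largest.

How it is judged (in metres and radians):
On the way, in this order (a step that is already met when the one before it is completed fails the run):
1. the upper drawer is pulled out to its stop (value of joint drawer_box_drawer2 above 0.084 m), for 0.2 s.
2. the orange clamp is squeezed wide open and lifted clear of the rail (value of joint soft_clamp_jaw above 0.3 rad and height (world z) of each of soft_clamp_pad_a, soft_clamp_pad_b above 0.088 m and contact force between soft_clamp and clamp_rail below 0.3 N and contact force between the fingers and soft_clamp above 4 N), for 0.2 s.
At the end, for the whole second after the job is handed in: Drawer out 84 mm or more; fingers hold the orange clamp, open beyond 0.30 rad, at rest; pads on opposite sides of the front, over 1 mm clear of it, middles at least 10 mm below its top edge and within 22 mm of the facing's middle; clamp touches neither drawer box nor rail (under 0.3 N) (value of joint drawer_box_drawer2 above 0.084 m and value of joint soft_clamp_jaw above 0.3 rad and ((x of soft_clamp_pad_a in the frame of facing_edge below -0.0075 m and x of soft_clamp_pad_b in the frame of facing_edge above 0.0075 m) or (x of soft_clamp_pad_b in the frame of facing_edge below -0.0075 m and x of soft_clamp_pad_a in the frame of facing_edge above 0.0075 m)) and z of each of soft_clamp_pad_a, soft_clamp_pad_b in the frame of facing_edge below -0.01 m and y of soft_clamp_pad_a in the frame of facing_edge between -0.022 and 0.022 m and y of soft_clamp_pad_b in the frame of facing_edge between -0.022 and 0.022 m and contact force between the fingers and soft_clamp above 4 N and contact force between soft_clamp and drawer_box below 0.3 N and contact force between soft_clamp and clamp_rail below 0.3 N and linear speed of soft_clamp below 0.03 m/s); the arm keeps its last pose, push and grip.
It fails at once if the clamp presses on, or snaps shut on, the drawer box (over 8 N) (contact force between soft_clamp and drawer_box above 8 N).
It fails at once if the lower drawer is pulled open by more than 15 mm (value of joint drawer_box_drawer1 above 0.015 m).
It fails at once if the blue clamp is moved by more than 20 mm (distance of blue_clamp from where it was at the start of the episode above 0.02 m).
It fails at once if the glue bottle is tipped or shifted by more than 30 mm (distance of glue_bottle from where it was at the start of the episode above 0.03 m or angle between glue_bottle's own z axis and vertical above 0.5 rad).
It also fails if it takes over 54 s, if anything falls off the work surface, if the arm or the gripper's body presses on something with over 40 N, if the wrist force passes 120 N, or if a joint passes its speed limit or range.

### The arm

A 6-joint arm with a two-finger parallel gripper is mounted at the origin on a cart in front of the work surface, level with it; the furniture and walls round the work are solid. World frame = base frame: x ahead of the robot, y to its left, z up, the work surface at z = 0. Lengths are in mm, angles in rad, forces in N, time in s.
With the tool pointing down it reaches from about 275 to 750 mm from the base axis. Payload 10.2 kg.
Tool frame: the origin (TCP) lies between the finger pads; the fingertips stand 11 mm ahead of it and the grasp point (between the pads) lies 8 mm behind it; z points along the fingers, y is the line along which they close (so a half turn about z gives the same grasp; the last joint's range is limited). The gripper opens to 85 mm and grips with 20 to 120 N. Pads are 22 mm wide; open, the fingers measure 114 mm over their backs; the gripper's body (76 mm by 85 mm) begins 54 mm behind the grasp point. The pads swing forward as they close: fully open they stand 13 mm farther back than shut.
Start: joints at [0.942, 0.313, 1.498, -0, 1.331, -0.223], TCP at [207.259, 482.364, 242.294] pointing down, gripper open.
Joint ranges: [-2.94, 2.94], [-0.97, 2.17], [0.19, 2.56], [-1.23, 4.37], [0.02, 3.11], [-2.88, 2.88]. Speed limits (rad/s): [2.39, 2.39, 3.01, 3.14, 3.14, 3.14].

### API

Orientations are given as a unit quaternion [w, x, y, z].
In Python, from rig import sense, eyes, finish_job gives the robot as it stands.
- The arm moves only by the shell command python3 -m jog 'ROWS' [FORCE]. ROWS is JSON, a list of rows, each a list of 7 numbers: the shift along the tool's x, y, z in m, then the turn, a rotation vector about the tool's x, y, z in rad, then the finger opening in m, from 0 to 0.0854. In form: [[dx, dy, dz, rx, ry, rz, gripper], ...]. A call has 1 to 5 rows; each row shifts and turns the commanded pose from where the row before left it, along the tool's axes as they then stand; what a row does not reach is not made up. A row lasts 1/10 s, in which the tool goes at most 50 mm and 8.59 degrees, less where a joint would pass 70% of its speed; a pose out of reach is approached as far as the arm can. A call is refused whole if a number of a shift passes 0.05 or a number of a turn 0.15, either way. A call with a gripper value outside its range is refused whole. The fingers move at their own pace and stop on an object; FORCE is the grip in N (left out, the last holds). Time passes only in rows, so rows that do not move let the fingers close. It gives the time, the measured TCP pose, the force, the opening and the grip force at its end, in the units of the state.
- sense(): the state, without advancing time (a new reading comes with each control period).
- eyes.capture(name): name is "scene" or "top" or "wrist"; returns the picture (420x560x3 uint8, red, green, blue); there is no depth.
- eyes.calibration(name): a dict with "fx", "fy", "cx", "cy" (pixels), "cam_to_world" (4x4, takes a point from camera to world coordinates); the wrist camera has in their place "mount" (4x4, takes a point from camera to tool coordinates, whose origin is the TCP and whose axes are the flange's). Camera axes: x right, y down, z forward; pixel columns grow to the right and rows downward; lengths in mm; the calibration is good to about 2 mm. A picture is of the moment at which its call begins: read the wrist's pose just before it. calibration takes no time and is no camera call.
- finish_job(): hands the job in; it is judged then, once.
The state is a dict: "time_s": time; "joints": joint angles; "dq": joint speeds; "tau": joint torques, N m; "eef_pos": TCP position; "ee_rot": TCP orientation; "force": force on the tool from outside, world axes, zero at the start; "wrist_torque": the same for the moment, N m; "grip_width": opening from 0.0 (shut) to 1.0 (fully open); "grip_force": force on a finger pad.
Only numpy, scipy, OpenCV 4.12 (cv2) and the standard library are available. Lean on these libraries where they do the work, as an engineer would, in place of code of your own. Each camera call takes 0.05 s, during which the arm holds its last target. There are 200 camera calls.

## Working session

There is one attempt and no reset: what is moved stays moved. The work goes in short steps, Python scripts to look and compute and a shell command to move; the robot and the scene stay as the last step left them, time stands still between calls to the robot, and variables do not carry over. Pictures are saved under pics/ and viewed, at most 12 in all, crops included, and the job is handed in when it is done.

```bash
mkdir -p pics
cat > h.py <<'E'
import numpy as np, cv2
from rig import sense, eyes
from scipy.spatial.transform import Rotation as R
def tool():
    s=sense(); q=s["ee_rot"]; T=np.eye(4); T[:3,:3]=R.from_quat([q[1],q[2],q[3],q[0]]).as_matrix(); p=np.array(s["eef_pos"]); T[:3,3]=p; return T
def snap(n,f):
    T=tool(); im=eyes.capture(n); cv2.imwrite("pics/"+f+".png",im[:,:,::-1]); c=eyes.calibration(n)
    M=np.array(c["cam_to_world"]) if n!="wrist" else T@np.array(c["mount"])
    np.savez("pics/"+f+".npz",M=M,K=[c["fx"],c["fy"],c["cx"],c["cy"]]); return im
def ray(f,u,v):
    d=np.load("pics/"+f+".npz"); fx,fy,cx,cy=d["K"]; M=d["M"]
    return M[:3,3], M[:3,:3]@np.array([(u-cx)/fx,(v-cy)/fy,1])
def onz(f,u,v,z):
    o,r=ray(f,u,v); return o+r*(z-o[2])/r[2]
def proj(f,p):
    d=np.load("pics/"+f+".npz"); fx,fy,cx,cy=d["K"]; q=np.linalg.inv(d["M"])@np.append(p,1); return fx*q[0]/q[2]+cx, fy*q[1]/q[2]+cy
def tri(f1,a,f2,b):
    o,r=ray(f1,*a); p,s=ray(f2,*b); t=np.linalg.lstsq(np.c_[r,-s],p-o,rcond=None)[0]
    A,B=o+r*t[0],p+s*t[1]; return (A+B)/2, np.linalg.norm(A-B)
E
python3 - <<'E'
from h import *
for n in ("scene","top"): snap(n,n+"0")
s=sense(); print(s["eef_pos"],s["ee_rot"],s["grip_width"],s["time_s"]); print(tool().round(3))
for n in ("scene0","top0"): print(np.load(f"pics/{n}.npz")["M"].round(2),np.load(f"pics/{n}.npz")["K"])
E
```

```text
[207.13093787 482.18787274 241.80286098] [-2.32628977e-04  2.01518522e-01  9.79484543e-01 -5.10583393e-04] 0.9969068114302119 0.1
[[-9.19000e-01  3.95000e-01 -1.00000e-03  2.07131e+02]
 [ 3.95000e-01  9.19000e-01 -1.00000e-03  4.82188e+02]
 [ 0.00000e+00 -1.00000e-03 -1.00000e+00  2.41803e+02]
 [ 0.00000e+00  0.00000e+00  0.00000e+00  1.00000e+00]]
[[ 8.5000e-01 -2.6000e-01  4.5000e-01  1.6155e+02]
 [-5.2000e-01 -4.0000e-01  7.6000e-01 -6.2798e+02]
 [-2.0000e-02 -8.8000e-01 -4.7000e-01  5.3561e+02]
 [ 0.0000e+00  0.0000e+00  0.0000e+00  1.0000e+00]] [399.8971714  399.8971714  278.31381883 217.64565979]
[[-2.0000e-02 -9.9000e-01  1.0000e-01  5.0301e+02]
 [-1.0000e+00  2.0000e-02  1.0000e-02  5.9280e+01]
 [-1.0000e-02 -1.0000e-01 -9.9000e-01  9.6226e+02]
 [ 0.0000e+00  0.0000e+00  0.0000e+00  1.0000e+00]] [420.27650184 420.27650184 286.34060839 211.6189121 ]
```

View pics/scene0.png

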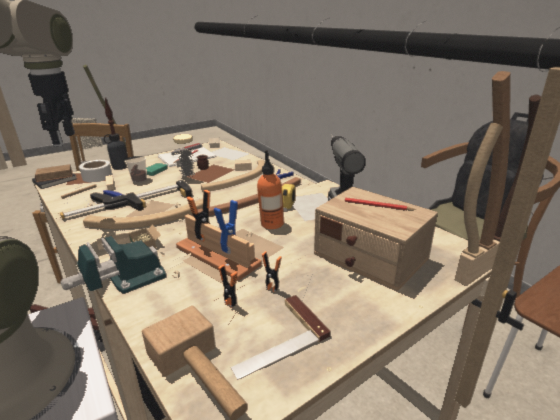

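View pics/top0.png

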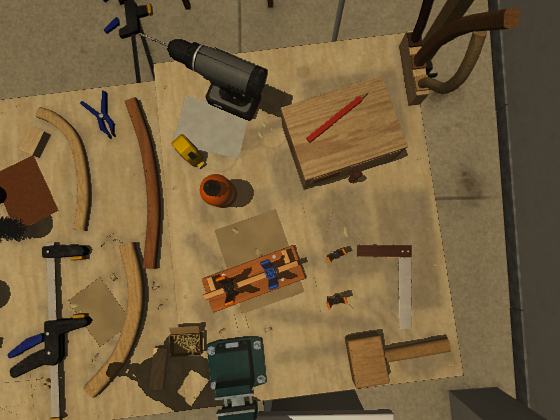

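The candidates for the clamp are:
- the black/orange clamp on the rail, at scene (200,212) and top (230,288)
- two small orange clamps on the bench, at scene (230,285) and (271,270)
- the blue clamp at scene (228,225)

I choose the one on the rail and check it in a close crop.

Run:
```python
from h import *
t=cv2.imread("pics/top0.png"); s=cv2.imread("pics/scene0.png")
a=cv2.resize(t[75:200,270:420],(480,400),interpolation=cv2.INTER_CUBIC) #x3.2
b=cv2.resize(t[235:320,195:315],(320,227),interpolation=cv2.INTER_CUBIC)
c=cv2.resize(s[170:290,165:285],(320,320),interpolation=cv2.INTER_CUBIC)
o=np.zeros((600,800,3),np.uint8); o[:400,:480]=a; o[:227,480:]=cv2.resize(t[235:320,195:315],(320,227)); o[230:550,480:]=c
d=cv2.resize(s[180:285,305:440],(257,200),interpolation=cv2.INTER_CUBIC); o[400:,:257]=d
cv2.imwrite("pics/c0.png",o)
for n,p in dict(FL=(302,186),FR=(407,150),BL=(282,113),BR=(383,80)).items(): print(n,onz("top0",*p,125).round(1))
for n,p in dict(rl=(206,300),rr=(304,260)).items(): print(n,onz("top0",*p,80).round(1))
```

```text
FL [638.3  34.  125. ]
FR [ 707.6 -180.3  125. ]
BL [790.5  71.5 125. ]
BR [ 855.8 -138.   125. ]
rl [411.1 236.8  80. ]
rr [489.5  32.1  80. ]
```

View pics/c0.png

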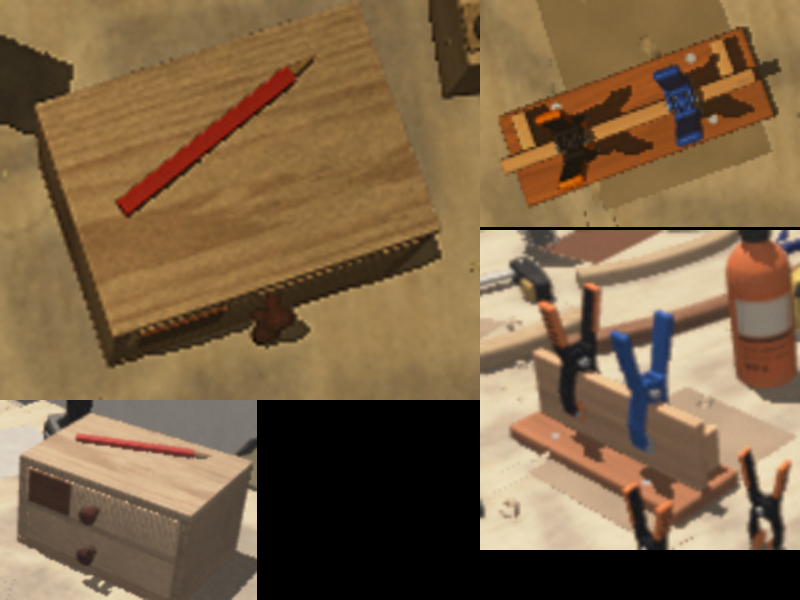

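The crop confirms the choice: on the rail stands the large black clamp with orange grips, hub at about top (228,288), with the blue clamp beside it. The dark facing is at the upper left of the box, and the upper drawer looks slightly open. Now the numbers.

Run:
```python
from h import *
P=lambda u,v,z:onz("top0",u,v,z)[:2]
FL,FR,BL,BR=P(304.4,180.3,125),P(406.9,147.5,125),P(281.9,107.2,125),P(383,76.6,125)
print(FL,FR,BL,BR,[np.linalg.norm(a-b).round(1) for a,b in((FL,FR),(BL,BR),(FL,BL),(FR,BR))])
f=lambda a,b:np.degrees(np.arctan2(*(b-a)[::-1]))
print("x-axis yaw:",f(FR,FL)-90,f(BR,BL)-90,f(FL,BL),f(FR,BR))
print("knob",tri("top0",(355,172),"scene0",(351.2,240.4)),P(355,172,90))
rl,rr=P(203.6,296,80),P(298.5,262.5,80); print("rail",rl,rr,np.linalg.norm(rl-rr),f(rr,rl)-90,(rl+rr)/2)
print("hub",tri("top0",(228.7,287.5),"scene0",(201.7,215.7)))
print("tips",P(220.1,278.9,156),P(229.9,303.2,156))
```

```text
[649.82216189  28.91452006] [ 712.73888812 -180.31518942] [802.76632374  71.51325237] [ 863.03050823 -138.29100305] [np.float64(218.5), np.float64(218.3), np.float64(158.8), np.float64(156.1)]
x-axis yaw: 16.736372275721408 16.02618533390607 15.56383516952778 15.62192889313514
knob (array([671.58565699, -79.34775192,  85.00229702]), np.float64(1.7771330054928305)) [671.37526837 -79.07414991]
rail [419.38689677 241.77841505] [484.56586407  43.65437875] 208.5699679691835 18.210203346176172 [451.97638042 142.7163969 ]
hub (array([436.84674016, 187.55635479,  93.8645405 ]), np.float64(0.058395608895345084))
tips [458.045328   194.64620442] [412.27720798 176.25976431]
```

```bash
cat >> h.py <<'E'
def to(x,y,z,yaw=None):
    T=tool(); d=T[:3,:3].T@(np.array([x,y,z])-T[:3,3]); s=sense()
    print("pos",T[:3,3].round(1),"yaw_y",np.degrees(np.arctan2(T[1,1],T[0,1])).round(2),"toolz",T[:3,2].round(3),"delta tool mm",d.round(1),"F",np.round(s["force"],1),"w",round(s["grip_width"],3),"gf",s["grip_force"],"t",s["time_s"],"q",np.round(s["joints"],2))
E
R='[0,0,0,0,0,-0.137,0.0854]'; python3 -m jog '[[0,0,0,0,0,-0.137,0.0854],[0,0,0,0,0,-0.137,0.0854],[0,0,0,0,0,-0.137,0.0854],[0,0,0,0,0,-0.137,0.0854],[0,0,0,0,0,-0.137,0.0854]]'
python3 -m jog '[[-0.013,-0.0333,0,0,0,0,0.0854],[-0.013,-0.0333,0,0,0,0,0.0854],[-0.013,-0.0333,0,0,0,0,0.0854],[-0.013,-0.0333,0,0,0,0,0.0854],[-0.013,-0.0333,0,0,0,0,0.0854]]'
python3 -m jog '[[-0.013,-0.0333,0,0,0,0,0.0854],[-0.013,-0.0333,0,0,0,0,0.0854],[-0.013,-0.0333,0,0,0,0,0.0854],[-0.013,-0.0333,0,0,0,0,0.0854],[-0.013,-0.0333,0,0,0,0,0.0854]]'
python3 -m jog '[[-0.013,-0.0333,0,0,0,0,0.0854],[-0.013,-0.0333,0,0,0,0,0.0854],[-0.013,-0.0333,0,0,0,0,0.0854],[-0.013,-0.0333,0,0,0,0,0.0854],[-0.013,-0.0333,0,0,0,0,0.0854]]'
python3 -m jog '[[-0.013,-0.0333,0,0,0,0,0.0854],[-0.013,-0.0333,0,0,0,0,0.0854],[-0.013,-0.0333,0,0,0,0,0.0854],[-0.013,-0.0333,0,0,0,0,0.0854],[0,0,0,0,0,0,0.0854]]'
python3 -c "
from h import *
to(640,-87,240); snap('wrist','w1'); print(eyes.calibration('wrist'))"
```

```text
time_s: 0.6
eef_pos: [207.2, 482.2, 241.9]
ee_rot: [-0.0, -0.142, 0.99, -0.0]
force: [0.2, 0.0, -0.1]
grip_width: 0.998
grip_force: 0.0
time_s: 1.1
eef_pos: [316.1, 338.9, 242.1]
ee_rot: [-0.0, -0.139, 0.99, -0.0]
force: [0.5, -0.2, 0.2]
grip_width: 0.998
grip_force: 0.0
time_s: 1.6
eef_pos: [424.6, 196.7, 242.1]
ee_rot: [-0.0, -0.139, 0.99, 0.0]
force: [-0.8, -0.3, 0.6]
grip_width: 1.001
grip_force: 0.0
time_s: 2.1
eef_pos: [533.0, 54.6, 242.0]
ee_rot: [-0.0, -0.139, 0.99, 0.0]
force: [0.0, 0.9, -0.6]
grip_width: 0.997
grip_force: 0.0
time_s: 2.6
eef_pos: [620.2, -61.1, 240.8]
ee_rot: [-0.001, -0.137, 0.991, -0.0]
force: [0.2, 0.7, -0.4]
grip_width: 1.002
grip_force: 0.0
pos [620.2 -61.1 240.8] yaw_y 105.8 toolz [-0.001 -0.    -1.   ] delta tool mm [-12.  -30.3   0.7] F [ 0.2  0.7 -0.4] w 1.002 gf 0.0 t 2.6 q [-0.29  0.54  1.17 -0.    1.43 -2.13]
{'fx': 367.54854932159253, 'fy': 367.54854932159253, 'cx': 271.3530936706125, 'cy': 204.61376052567743, 'mount': array([[-1.43986915e-04, -9.58521206e-01, -2.85021187e-01,
         7.33729326e+01],
       [ 9.99999975e-01, -9.00589967e-05, -2.02312865e-04,
         4.89359791e-01],
       [ 1.68252449e-04, -2.85021209e-01,  9.58521195e-01,
        -1.31634697e+02],
       [ 0.00000000e+00,  0.00000000e+00,  0.00000000e+00,
         1.00000000e+00]])}
```

View pics/w1.png

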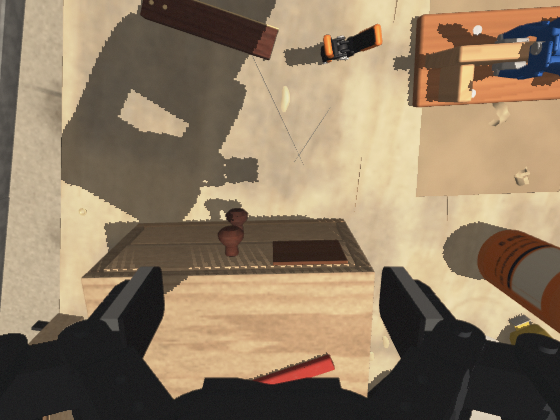

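The wrist view shows the upper knob's head at (231,236), the lower knob at (236,214), the dark facing at (272..347, 240..262) and the front roof edge at v≈273.

Run:
```python
from h import *
f="w1"; m=lambda u,v,z:print((u,v,z),onz(f,u,v,z).round(1))
m(231,236,90); m(231,232,90); m(83,275,125); m(374,272,125); m(104,278,125)
m(272,240,113);m(347,262,113);m(338,240,113)
m(310,262,113)
print("clamp rail end",onz(f,530,53,80))
L,Rr=onz(f,374,272,125),onz(f,83,275,125); print("yaw",np.degrees(np.arctan2(*(L-Rr)[1::-1]))-90,np.linalg.norm(L-Rr),(L+Rr)/2)
im=cv2.imread("pics/w1.png"); print([ (v,im[v,231].tolist()) for v in range(222,262,3)])
```

```text
(231, 236, 90) [665.  -82.5  90. ]
(231, 232, 90) [661.6 -83.3  90. ]
(83, 275, 125) [ 710.9 -180.7  125. ]
(374, 272, 125) [649.6  26.8 125. ]
(104, 278, 125) [ 709.1 -165.3  125. ]
(272, 240, 113) [650.3 -51.6 113. ]
(347, 262, 113) [652.1   9.  113. ]
(338, 240, 113) [636.7  -3.5 113. ]
(310, 262, 113) [659.9 -18.4 113. ]
clamp rail end [468.3703666   95.19293356  80.        ]
yaw 16.44132193675736 216.44032373860213 [680.23125682 -76.94693366 125.        ]
[(222, [41, 48, 74]), (225, [38, 50, 63]), (228, [26, 27, 43]), (231, [37, 48, 81]), (234, [43, 55, 93]), (237, [51, 63, 107]), (240, [49, 62, 107]), (243, [46, 60, 99]), (246, [45, 56, 95]), (249, [43, 56, 95]), (252, [50, 64, 108]), (255, [46, 58, 98]), (258, [62, 81, 97]), (261, [63, 81, 97])]
```

```bash
python3 -m jog '[[-0.018,-0.016,0,0,0,-0.006,0.0854],[-0.018,-0.016,0,0,0,0,0.0854],[0,0,0.03,0,0,0,0.06],[0,0,0.04,0,0,0,0.06],[0,0,0.03,0,0,0,0.06]]' | tail -5
python3 -m jog '[[0,0,0,0,0,0,0.06],[0,0,0,0,0,0,0.06]]' >/dev/null
python3 -c "
from h import *
to(664,-82,83); snap('wrist','w2')
print(proj('w2',(665,-82,90)))"
```

```text
eef_pos: [661.5, -77.2, 140.0]
ee_rot: [-0.001, -0.143, 0.99, 0.001]
force: [-0.3, 0.1, -0.2]
grip_width: 0.703
grip_force: 0.0
pos [662.7 -77.9 143.5] yaw_y 106.38 toolz [ 0.001 -0.    -1.   ] delta tool mm [-0.1 -4.3 60.5] F [0.8 0.1 0.4] w 0.703 gf 0.0 t 3.35 q [-0.29  0.71  1.14  0.    1.29 -2.15]
(np.float64(261.9757271251066), np.float64(238.97664077322278))
```

View pics/w2.png

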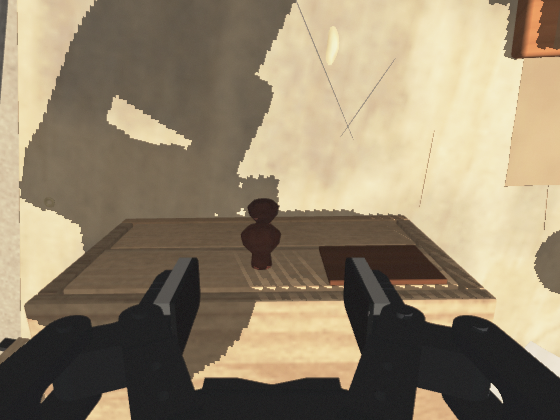

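The upper knob's head is at (261,239), as predicted for (665,-82,90), and the path down is clear. I descend, pinch and pull.

```bash
python3 -m jog '[[0,-0.0045,0.02,0,0,0,0.06],[0,0,0.02,0,0,0,0.06],[0,0,0.021,0,0,0,0.06],[0,0,0,0,0,0,0.06],[0,0,0,0,0,0,0.015]]' 40
python3 -m jog '[[0,0,0,0,0,0,0.015],[0,0,0,0,0,0,0.015],[0,0,0,0,0,0,0.015],[0,0,0,0,0,0,0.015],[0,0,0,0,0,0,0.015]]'
python3 -c "
from h import *
to(664,-82,83)"
```

```text
time_s: 3.9
eef_pos: [664.6, -82.8, 83.5]
ee_rot: [0.001, -0.142, 0.99, -0.001]
force: [-0.6, -0.8, 0.0]
grip_width: 0.55
grip_force: 0.0
time_s: 4.4
eef_pos: [664.8, -83.4, 83.4]
ee_rot: [0.002, -0.142, 0.99, -0.001]
force: [0.1, -2.1, 7.5]
grip_width: 0.209
grip_force: 38.8
pos [664.8 -83.4  83.4] yaw_y 106.34 toolz [ 0.004 -0.002 -1.   ] delta tool mm [0.4 1.6 0.4] F [ 0.1 -2.1  7.5] w 0.209 gf 38.78313113702461 t 4.4 q [-0.3   0.77  1.19 -0.    1.18 -2.15]
```

```bash
python3 -m jog '[[0.008,0,0,0,0,0,0.015],[0.015,0,0,0,0,0,0.015],[0.018,0,0,0,0,0,0.015],[0.018,0,0,0,0,0,0.015],[0.015,0,0,0,0,0,0.015]]'
python3 -m jog '[[0.008,0,0,0,0,0,0.015],[0.003,0,0,0,0,0,0.015],[0,0,0,0,0,0,0.015],[0,0,0,0,0,0,0.015]]'
python3 -c "
from h import *
to(664.8,-83.4,83)"
```

```text
time_s: 4.9
eef_pos: [593.6, -105.3, 83.4]
ee_rot: [0.002, -0.142, 0.99, -0.002]
force: [3.6, -6.9, 4.8]
grip_width: 0.216
grip_force: 39.2
time_s: 5.3
eef_pos: [583.5, -108.4, 83.4]
ee_rot: [0.002, -0.142, 0.99, -0.002]
force: [0.5, -6.5, 5.9]
grip_width: 0.218
grip_force: 39.3
pos [ 583.5 -108.4   83.4] yaw_y 106.32 toolz [ 0.005 -0.003 -1.   ] delta tool mm [-85.    1.2   0.7] F [ 0.5 -6.5  5.9] w 0.218 gf 39.30690789129585 t 5.3 q [-0.38  0.62  1.47 -0.    1.05 -2.24]
```

```bash
for i in 1; do python3 -m jog '[[0.002,0,0,0,0,0,0.015],[0.002,0,0,0,0,0,0.015],[0,0,0,0,0,0,0.015]]';  python3 -m jog '[[0.002,0,0,0,0,0,0.015],[0.002,0,0,0,0,0,0.015],[0.001,0,0,0,0,0,0.015],[0,0,0,0,0,0,0.015],[0,0,0,0,0,0,0.015]]'; done
python3 -c "
from h import *
to(664.8,-83.4,83)"
```

```text
time_s: 5.6
eef_pos: [580.1, -109.5, 83.4]
ee_rot: [0.003, -0.142, 0.99, -0.002]
force: [3.0, -6.7, 5.4]
grip_width: 0.222
grip_force: 39.3
time_s: 6.1
eef_pos: [579.7, -109.6, 83.6]
ee_rot: [0.009, -0.142, 0.99, -0.003]
force: [32.0, 1.6, -9.9]
grip_width: 0.214
grip_force: 39.5
pos [ 579.7 -109.6   83.6] yaw_y 106.29 toolz [ 0.018 -0.003 -1.   ] delta tool mm [-89.    1.3   2. ] F [32.   1.6 -9.9] w 0.214 gf 39.48502664454281 t 6.1 q [-0.39  0.61  1.49  0.    1.02 -2.24]
```

Stop reached. I ease the command back, release and rise.

```bash
python3 -m jog '[[-0.004,0,0,0,0,0,0.015],[0,0,0,0,0,0,0.055],[0,0,0,0,0,0,0.055],[0,0,0,0,0,0,0.055],[0,0,-0.04,0,0,0,0.055]]' | grep -E "pos|force"
python3 -m jog '[[0,0,-0.04,0,0,0,0.0854],[0,0,-0.04,0,0,0,0.0854],[0,0,-0.04,0,0,0,0.0854],[0,0,0,0,0,0,0.0854],[0,0,0,0,0,0,0.0854]]' |grep pos
python3 -c "
from h import *
to(440,186,240); snap('wrist','w3');snap('top','top3')"
```

```text
eef_pos: [574.9, -107.2, 117.3]
force: [-0.0, 0.2, 0.6]
grip_force: 0.0
eef_pos: [577.3, -108.0, 241.6]
pos [ 577.3 -108.   241.6] yaw_y 106.34 toolz [ 0.001 -0.    -1.   ] delta tool mm [ 49.  320.8   1.4] F [ 0.6 -0.2 -1.3] w 0.996 gf 0.0 t 7.1 q [-0.38  0.45  1.3   0.    1.39 -2.24]
```

View pics/w3.png

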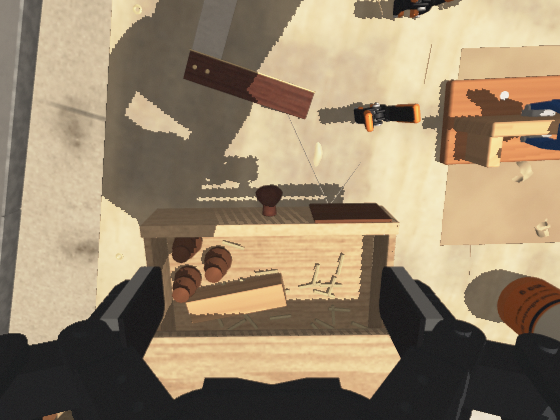

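The drawer is fully out: knob at (268,195), facing (309..397, 204..221), top edge of the front between v≈221 and 236.

Run:
```python
from h import *
f="w3"; m=lambda u,v,z:print((u,v,z),onz(f,u,v,z).round(1))
im=cv2.imread("pics/w3.png")
for u in (330,350): print(u,[(v,im[v,u].tolist()) for v in range(214,242,2)])
m(314,221,113);m(397,221,113);m(355,221,113);m(355,236,113);m(269,193,90)
k=np.array([579.7-1.9,-109.6-.5]); b=np.radians(16.2); X=np.array([np.cos(b),np.sin(b)]);Y=np.array([-X[1],X[0]])
e=k+Y*63+X*20.5; print("edge pred from grip point",e)
k0=np.array([680.5,-76.5])-X*14-X*90; print("knob from box",k0,"edge",k0+Y*63+X*20.5)
```

```text
330 [(214, [30, 40, 54]), (216, [28, 35, 52]), (218, [29, 39, 53]), (220, [61, 88, 140]), (222, [60, 85, 139]), (224, [157, 213, 239]), (226, [168, 222, 244]), (228, [170, 224, 244]), (230, [177, 228, 246]), (232, [170, 223, 244]), (234, [160, 215, 240]), (236, [144, 197, 232]), (238, [141, 193, 229]), (240, [134, 183, 225])]
350 [(214, [31, 38, 54]), (216, [31, 39, 55]), (218, [28, 35, 53]), (220, [65, 94, 152]), (222, [61, 88, 133]), (224, [167, 220, 243]), (226, [166, 221, 243]), (228, [165, 220, 243]), (230, [170, 224, 244]), (232, [170, 224, 245]), (234, [156, 212, 239]), (236, [145, 198, 233]), (238, [143, 195, 232]), (240, [134, 185, 226])]
(314, 221, 113) [584.4 -72.3 113. ]
(397, 221, 113) [566.9 -12.7 113. ]
(355, 221, 113) [575.8 -42.8 113. ]
(355, 236, 113) [587.1 -38.7 113. ]
(269, 193, 90) [ 579.  -109.1   90. ]
edge pred from grip point [579.90958088 -43.88218013]
knob from box [ 580.62945669 -105.51507503] edge [582.73903757 -39.29725516]
```

```bash
python3 -m jog '[[0.005,0.032,0,0,0,0,0.0854],[0.005,0.032,0,0,0,0,0.0854],[0.005,0.032,0,0,0,0,0.0854],[0.005,0.032,0,0,0,0,0.0854],[0.005,0.032,0,0,0,0,0.0854]]' |grep pos
python3 -m jog '[[0.005,0.032,0,0,0,0,0.0854],[0.005,0.032,0,0,0,0,0.0854],[0.005,0.032,0,0,0,0,0.0854],[0.005,0.032,0,0,0,0,0.0854],[0.006,0.034,0,0,0,0,0.0854]]' |grep pos
python3 -m jog '[[0,0,0,0,0,0.14,0.0854],[0,0,0,0,0,0.14,0.0854],[0,0,0,0,0,0.14,0.0854],[0,0,0,0,0,0.14,0.0854],[0,0,0,0,0,0.14,0.0854]]' |grep pos
python3 -m jog '[[0,0,0,0,0,0.14,0.0854],[0,0,0,0,0,0.14,0.0854],[0,0,0,0,0,0.14,0.0854],[0,0,0,0,0,0.14,0.0854],[0,0,0,0,0,0.14,0.0854]]' |grep pos
python3 -m jog '[[0,0,0,0,0,0.14,0.0854],[0,0,0,0,0,0,0.0854],[0,0,0,0,0,0,0.0854]]' |grep pos
python3 -c "
from h import *
to(438,187,127); snap('wrist','w4')"
```

```text
eef_pos: [507.2, 39.5, 239.9]
eef_pos: [436.8, 187.4, 240.0]
eef_pos: [437.4, 186.5, 240.0]
eef_pos: [437.4, 186.4, 240.0]
eef_pos: [437.6, 186.5, 240.5]
pos [437.6 186.5 240.5] yaw_y 18.32 toolz [-0.002 -0.    -1.   ] delta tool mm [  0.3   0.7 113.5] F [-1.  -0.1  0.4] w 1.001 gf 0.0 t 9.5 q [ 0.16  0.21  1.64  0.    1.3  -0.16]
```

View pics/w4.png

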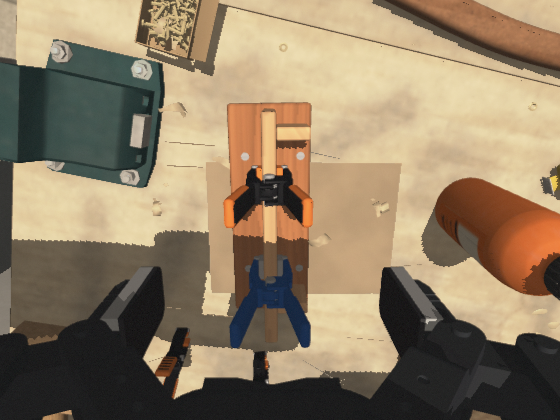

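Wrist view: orange clamp hub at (268,187), its handle tops at (232,215) and (304,215); the blue clamp is at (270,300); the rail runs straight up the image.

Run:
```python
from h import *
f="w4"; m=lambda n,u,v,z:print(n,onz(f,u,v,z).round(1))
m("hub",268,187,96); m("hub90",268,187,90)
im=cv2.imread("pics/w4.png"); h=cv2.cvtColor(im,cv2.COLOR_BGR2HSV)
k=cv2.inRange(h[185:240,215:325],(5,200,150),(15,255,255)); n,l,st,c=cv2.connectedComponentsWithStats(k)
for i in range(1,n):
    if st[i,4]>40: print(st[i,:4]+[215,185,0,0],st[i,4],c[i]+[215,185])
m("L",232,222,156);m("R",305,222,156)
m("rail top far",269,112,80);m("rail near",269,265,80)
m("blue",270,297,96)
print(proj(f,(438,187,90)),proj(f,(438,187,156)))
```

```text
hub [432.5 190.2  96. ]
hub90 [432.9 188.8  90. ]
L [414.2 176.  156. ]
R [457.3 190.3 156. ]
rail top far [415.8 243.2  80. ]
rail near [456.2 120.3  80. ]
blue [464.   99.7  96. ]
(np.float64(273.37803643307143), np.float64(191.05338350930214)) (np.float64(273.86581022603906), np.float64(217.5286751098259))
```

```bash
python3 -m jog '[[0.0015,-0.003,0.03,0,0,0,0.0854],[0,0,0.03,0,0,0,0.0854],[0,0,0.03,0,0,0,0.0854],[0,0,0.0235,0,0,0,0.0854],[0,0,0,0,0,0,0.0854]]' 40
python3 -c "
from h import *
to(434.5,187,127); snap('scene','s5')
im=cv2.imread('pics/s5.png'); cv2.imwrite('pics/s5c.png',cv2.resize(im[100:280,130:310],(600,600),interpolation=cv2.INTER_CUBIC))"
```

```text
time_s: 10.05
eef_pos: [433.0, 186.7, 125.2]
ee_rot: [-0.002, 0.586, 0.81, -0.002]
force: [-0.3, 0.3, 0.6]
grip_width: 1.001
grip_force: 0.0
pos [433.  186.7 125.2] yaw_y 18.23 toolz [-0.006 -0.001 -1.   ] delta tool mm [-0.2  1.5 -1.8] F [-0.3  0.3  0.6] w 1.001 gf 0.0 t 10.05 q [ 0.16  0.33  1.8  -0.    1.01 -0.16]
```

View pics/s5c.png

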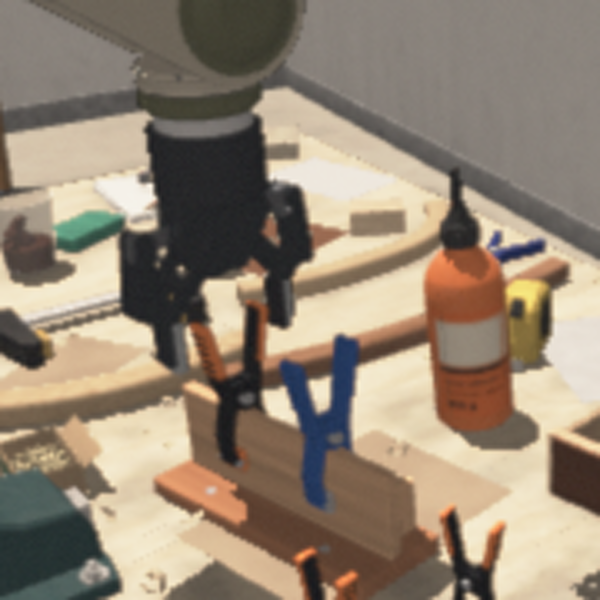

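The fingers stand on both sides of the orange handles, clear of the blue clamp. Squeeze.

```bash
python3 -m jog '[[0,0,0,0,0,0,0.02],[0,0,0,0,0,0,0.02],[0,0,0,0,0,0,0.02],[0,0,0,0,0,0,0.02],[0,0,0,0,0,0,0.02]]' 45
python3 -m jog '[[0,0,0,0,0,0,0.02],[0,0,0,0,0,0,0.02],[0,0,0,0,0,0,0.02],[0,0,0,0,0,0,0.02]]'
python3 -c "
from h import *
to(434.5,187,127)"
```

```text
time_s: 10.6
eef_pos: [436.8, 187.4, 131.3]
ee_rot: [0.003, 0.587, 0.81, 0.003]
force: [-1.0, -0.6, 20.6]
grip_width: 0.363
grip_force: 43.4
time_s: 11.0
eef_pos: [436.8, 187.4, 131.3]
ee_rot: [0.003, 0.587, 0.81, 0.003]
force: [-0.8, -0.4, 20.0]
grip_width: 0.361
grip_force: 43.4
pos [436.8 187.4 131.3] yaw_y 18.14 toolz [ 0.008  0.001 -1.   ] delta tool mm [ 0.4 -2.3  4.3] F [-0.8 -0.4 20. ] w 0.361 gf 43.41621816158295 t 11.0 q [ 0.16  0.33  1.8  -0.    1.01 -0.16]
```

Squeezed to its stop (≈31 mm). I lift it and check.

```bash
python3 -m jog '[[0,0,-0.01,0,0,0,0.02],[0,0,-0.015,0,0,0,0.02],[0,0,-0.02,0,0,0,0.02],[0,0,-0.025,0,0,0,0.02],[0,0,-0.025,0,0,0,0.02]]'
python3 -m jog '[[0,0,-0.02,0,0,0,0.02],[0,0,-0.01,0,0,0,0.02],[0,0,0,0,0,0,0.02],[0,0,0,0,0,0,0.02],[0,0,0,0,0,0,0.02]]'
python3 -c "
from h import *
to(434.5,187,240); snap('scene','s6'); snap('wrist','w6')
a=cv2.imread('pics/s6.png'); b=cv2.imread('pics/w6.png'); o=np.zeros((600,800,3),np.uint8)
o[:450,:400]=cv2.resize(a[80:260,130:290],(400,450),interpolation=cv2.INTER_CUBIC)
o[:300,400:]=cv2.resize(b,(400,300)); cv2.imwrite('pics/c6.png',o)"
```

```text
time_s: 11.5
eef_pos: [434.4, 187.0, 224.5]
ee_rot: [0.0, 0.587, 0.81, 0.0]
force: [-0.1, 0.4, -1.4]
grip_width: 0.365
grip_force: 45.6
time_s: 12.0
eef_pos: [434.2, 186.9, 251.8]
ee_rot: [-0.001, 0.587, 0.81, -0.001]
force: [-0.2, 0.5, -0.8]
grip_width: 0.36
grip_force: 45.6
pos [434.2 186.9 251.8] yaw_y 18.11 toolz [-0.002 -0.    -1.   ] delta tool mm [-0.1  0.3 11.8] F [-0.2  0.5 -0.8] w 0.36 gf 45.56628406047821 t 12.0 q [ 0.16  0.19  1.63 -0.    1.32 -0.16]
```

View pics/c6.png

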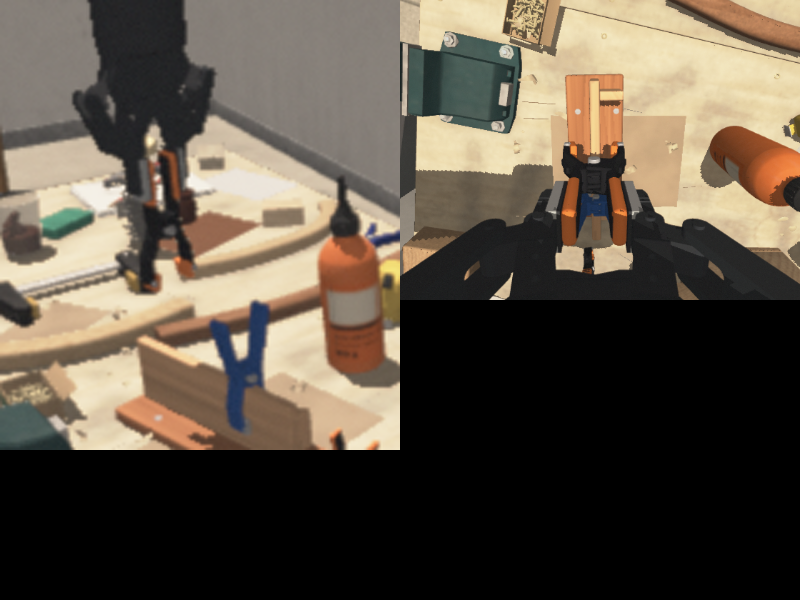

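Run:
```python
from h import *
T=tool(); C=T[:3,3]; ty=T[:3,1]
for s in(-18,18): 
    for dz in (-81,-89,-97): print(s,dz,np.round(proj("s6",C+ty*s+[0,0,dz]),1))
im=cv2.imread("pics/s6.png"); h=cv2.cvtColor(im,cv2.COLOR_BGR2HSV)
k=cv2.inRange(h[165:215,175:220],(3,150,90),(18,255,255)); n,l,st,c=cv2.connectedComponentsWithStats(k)
for i in range(1,n): print(st[i]+[175,165,0,0,0],c[i]+[175,165])
o=T[:3,:3].T@(onz("w6",274,245,251.8-41+6)-C); print("hub in tool",o)
```

```text
-18 -81 [190.9 188.7]
-18 -89 [191.3 191.9]
-18 -97 [191.8 195.2]
18 -81 [203.3 183.8]
18 -89 [203.7 186.9]
18 -97 [204.  190.1]
[200 183   7   8  34] [203.26470588 186.14705882]
[188 194   3   2   3] [189.         194.33333333]
hub in tool [ 2.77847769  0.28262506 35.19999784]
```

The clamp hangs straight: pads are 89 mm below the TCP, matching the projections. I raise it, pass over the blue clamp and hover above the facing.

```bash
python3 -m jog '[[0,0,-0.02,0,0,0.033,0.02],[0,0,-0.02,0,0,0,0.02],[-0.015,0.005,0,0,0,0,0.02],[-0.025,0.0075,0,0,0,0,0.02],[-0.03,0.009,0,0,0,0,0.02]]' |grep -E "pos|wid"
python3 -m jog '[[-0.03,0.009,0,0,0,0,0.02],[-0.03,0.009,0,0,0,0,0.02],[-0.03,0.009,0,0,0,0,0.02],[-0.03,0.009,0,0,0,0,0.02],[-0.03,0.009,0,0,0,0,0.02]]' |grep -E "pos|wid"
python3 -m jog '[[-0.025,0.0065,0.01,0,0,0,0.02],[-0.015,0.004,0.02,0,0,0,0.02],[0,0,0.02,0,0,0,0.02],[0,0,0,0,0,0,0.02],[0,0,0,0,0,0,0.02]]' |grep -E "pos|wid"
python3 -c "
from h import *
to(580.7,-41.3,182); snap('wrist','w7'); snap('scene','s7'); snap('top','t7')
a=cv2.imread('pics/w7.png'); b=cv2.imread('pics/s7.png'); o=np.zeros((600,800,3),np.uint8)
o[:360,:480]=cv2.resize(a,(480,360)); o[:360,480:]=cv2.resize(b[130:292,260:404],(320,360),interpolation=cv2.INTER_CUBIC)
cv2.imwrite('pics/c7.png',o)
e=np.array([580.7,-41.3,113])
print(np.round(proj('w7',e),1),np.round(proj('s7',e),1))"
```

```text
eef_pos: [474.9, 125.5, 292.5]
grip_width: 0.359
eef_pos: [560.4, -6.8, 292.2]
grip_width: 0.362
eef_pos: [581.1, -41.0, 243.1]
grip_width: 0.363
pos [581.1 -41.  243.1] yaw_y 16.23 toolz [-0.  0. -1.] delta tool mm [-0.2 -0.5 61.1] F [ 0.9 -0.  -0.4] w 0.363 gf 45.57184159755707 t 13.6 q [-0.27  0.44  1.31  0.    1.39 -0.55]
[271.9 198.6] [306.9 233.1]
```

View pics/c7.png

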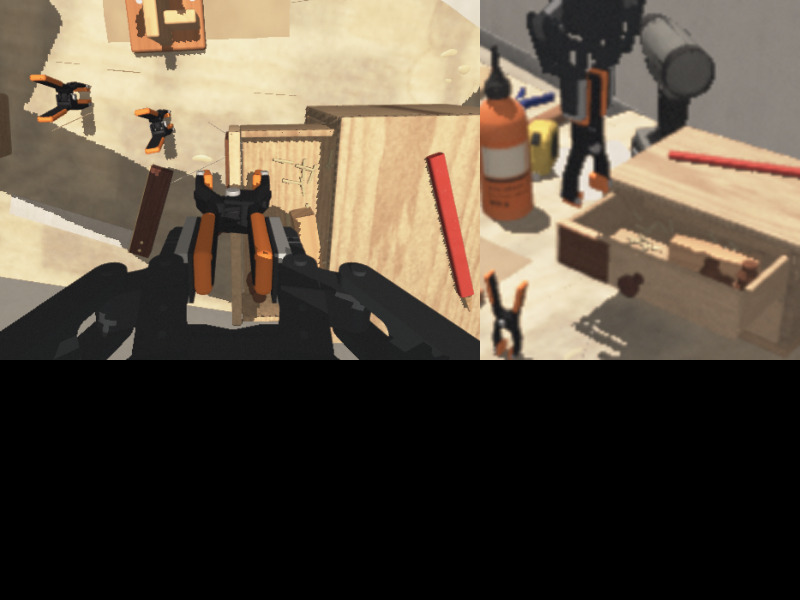

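Wrist view: the pads straddle the front's top edge (pads at u≈205 and 262, edge at 226..242 in the crop). A numeric check of the centring follows.

Run:
```python
from h import *
im=cv2.imread("pics/w7.png"); T=tool()
for v in (160,175,185): print(v,[(u,im[v,u].tolist()) for u in range(256,290,2)])
inv=lambda u,v,z:(T[:3,:3].T@(onz("w7",u,v,z)-T[:3,3])).round(1)
for u in (264,282): print(u,inv(u,165,113),inv(u,185,113))
print("pads tops (tool)",inv(239,207,243-81),inv(305,207,243-81))
b=cv2.imread("pics/s7.png"); print([np.round(proj('s7',T[:3,3]+T[:3,1]*s+[0,0,-89]),1) for s in(-18,18)])
```

```text
160 [(256, [166, 202, 222]), (258, [167, 202, 221]), (260, [169, 206, 224]), (262, [131, 160, 182]), (264, [37, 50, 77]), (266, [84, 114, 143]), (268, [169, 223, 244]), (270, [167, 222, 243]), (272, [172, 226, 245]), (274, [176, 229, 246]), (276, [173, 227, 245]), (278, [174, 227, 245]), (280, [77, 96, 112]), (282, [84, 111, 134]), (284, [85, 113, 138]), (286, [84, 110, 137]), (288, [77, 103, 128])]
175 [(256, [155, 190, 213]), (258, [157, 192, 216]), (260, [160, 196, 217]), (262, [122, 149, 172]), (264, [64, 91, 147]), (266, [74, 101, 136]), (268, [166, 220, 243]), (270, [167, 222, 244]), (272, [176, 229, 245]), (274, [179, 231, 246]), (276, [170, 225, 245]), (278, [166, 221, 243]), (280, [97, 122, 145]), (282, [104, 121, 136]), (284, [122, 167, 213]), (286, [147, 198, 234]), (288, [135, 185, 225])]
185 [(256, [163, 201, 222]), (258, [143, 167, 183]), (260, [165, 200, 220]), (262, [153, 188, 213]), (264, [61, 91, 144]), (266, [75, 105, 150]), (268, [165, 219, 243]), (270, [166, 221, 243]), (272, [172, 226, 245]), (274, [176, 228, 245]), (276, [177, 228, 246]), (278, [175, 228, 245]), (280, [123, 159, 189]), (282, [76, 93, 107]), (284, [124, 171, 217]), (286, [147, 201, 235]), (288, [141, 194, 231])]
264 [ 25.1  -6.7 131. ] [ 10.3  -6.8 131.1]
282 [ 25.1   6.3 131.1] [ 10.3   6.4 131.1]
pads tops (tool) [  8.3 -20.9  82. ] [ 8.3 19.  82.1]
[array([301.8, 218.3]), array([312.9, 212. ])]
```

Centred: edge middle and pad middle both at tool y ≈ −1 mm. I lower it straight down.

```bash
python3 -m jog '[[0,0,0.015,0,0,0,0.02],[0,0,0.015,0,0,0,0.02],[0,0,0.015,0,0,0,0.02],[0,0,0.01,0,0,0,0.02],[0,0,0.006,0,0,0,0.02]]' 
python3 -m jog '[[0,0,0,0,0,0,0.02],[0,0,0,0,0,0,0.02],[0,0,0,0,0,0,0.02],[0,0,0,0,0,0,0.02],[0,0,0,0,0,0,0.02]]' 
python3 -c "
from h import *
to(580.7,-41.3,182); snap('wrist','w8'); snap('scene','s8')
a=cv2.imread('pics/w8.png'); b=cv2.imread('pics/s8.png'); o=np.zeros((360,800,3),np.uint8)
o[:,:480]=cv2.resize(a,(480,360)); o[:,480:]=cv2.resize(b[150:285,260:380],(320,360),interpolation=cv2.INTER_CUBIC)
cv2.imwrite('pics/c8.png',o)"
```

```text
time_s: 14.25
eef_pos: [581.2, -41.0, 181.6]
ee_rot: [0.0, 0.6, 0.8, 0.0]
force: [0.2, -0.2, -0.2]
grip_width: 0.363
grip_force: 45.6
time_s: 14.75
eef_pos: [581.2, -41.2, 182.1]
ee_rot: [0.0, 0.6, 0.8, 0.0]
force: [0.3, -0.4, -0.9]
grip_width: 0.365
grip_force: 45.6
pos [581.2 -41.2 182.1] yaw_y 16.21 toolz [ 0. -0. -1.] delta tool mm [ 0.  -0.5  0.1] F [ 0.3 -0.4 -0.9] w 0.365 gf 45.57042896747589 t 14.75 q [-0.27  0.49  1.4  -0.    1.25 -0.55]
```

View pics/c8.png

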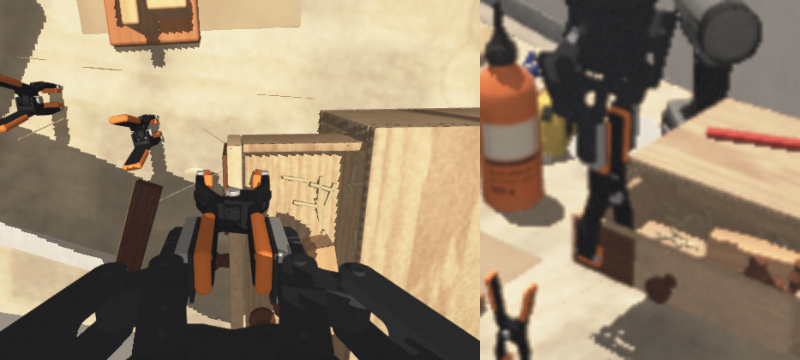

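The outer pad sits in front of the facing and below the edge. It looks near the facing's left end, so I check the sideways position numerically.

Run:
```python
from h import *
T=tool(); C=T[:3,3].copy(); X=T[:3,1]; Y=T[:3,0]
E=np.array([C[0],C[1],113])
for y in (-29,0,29): print(y,"edge",np.round(proj("s8",E-X*6.5+Y*y),1),np.round(proj("s7",E-X*6.5+Y*y),1))
print("pad a outer",np.round(proj("s8",C-X*27+[0,0,-89]),1),"w",np.round([proj("w8",E-X*5+Y*y) for y in(29,60)],1))
for n in("s7","s8"):
    im=cv2.imread(f"pics/{n}.png").astype(int)
    for v in (236,240,244): print(n,v,[(u,im[v,u].sum()) for u in range(286,330,2)])
a=cv2.imread("pics/w8.png").astype(int)
print([(v,a[v,264].tolist()) for v in range(150,196,4)])
```

```text
-29 edge [316.2 239. ] [316.2 239. ]
0 edge [305.1 234.2] [305.1 234.2]
29 edge [294.4 229.7] [294.4 229.7]
pad a outer [298.6 246.4] w [[263.9 177.4]
 [263.5 120.5]]
s7 236 [(286, np.int64(624)), (288, np.int64(629)), (290, np.int64(634)), (292, np.int64(640)), (294, np.int64(503)), (296, np.int64(169)), (298, np.int64(141)), (300, np.int64(149)), (302, np.int64(145)), (304, np.int64(148)), (306, np.int64(205)), (308, np.int64(304)), (310, np.int64(507)), (312, np.int64(423)), (314, np.int64(371)), (316, np.int64(274)), (318, np.int64(356)), (320, np.int64(550)), (322, np.int64(588)), (324, np.int64(583)), (326, np.int64(566)), (328, np.int64(585))]
s7 240 [(286, np.int64(627)), (288, np.int64(623)), (290, np.int64(631)), (292, np.int64(636)), (294, np.int64(481)), (296, np.int64(170)), (298, np.int64(144)), (300, np.int64(144)), (302, np.int64(146)), (304, np.int64(136)), (306, np.int64(139)), (308, np.int64(143)), (310, np.int64(147)), (312, np.int64(148)), (314, np.int64(139)), (316, np.int64(153)), (318, np.int64(238)), (320, np.int64(293)), (322, np.int64(292)), (324, np.int64(
[... 1586 characters left out ...]
64(666)), (292, np.int64(668)), (294, np.int64(495)), (296, np.int64(169)), (298, np.int64(96)), (300, np.int64(88)), (302, np.int64(95)), (304, np.int64(256)), (306, np.int64(164)), (308, np.int64(148)), (310, np.int64(144)), (312, np.int64(134)), (314, np.int64(140)), (316, np.int64(143)), (318, np.int64(263)), (320, np.int64(299)), (322, np.int64(305)), (324, np.int64(307)), (326, np.int64(310)), (328, np.int64(306))]
[(150, [161, 200, 223]), (154, [161, 198, 221]), (158, [162, 196, 219]), (162, [159, 192, 216]), (166, [109, 136, 161]), (170, [57, 76, 101]), (174, [74, 99, 126]), (178, [73, 99, 127]), (182, [68, 93, 129]), (186, [70, 97, 137]), (190, [72, 100, 140]), (194, [61, 87, 130])]
```

The facing spans u 295–317, against 294–316 predicted from the clamp pose, so the clamp is centred within about 5 mm. The wrist force is only about 1 N, so nothing is pressing.

```bash
python3 -c "
from rig import finish_job
print(finish_job())"
```

```text
the job is handed in; nothing more can be done
None
```

The job is handed in, though no verdict came back: the upper drawer is out at its stop, and the orange clamp is held squeezed wide open astride the middle of the facing, both pads about 20 mm below the edge, with about 1 N at the wrist and no sign of it touching anything but the fingers.

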